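Tap the jammed gel vials out of the tilted jar

TASK

Push the collecting tray fully home under the tilted jar, then tap the side of the jar with short brisk taps, as often as it takes, until both gel vials jammed at its neck have dropped into the tray. The tray jams in its rails if it is pushed off its centre line; do not touch the vials yourself, do not strike the jar hard, and leave the other things on the table where they stand.

Things in the scene. Friction and masses are not known exactly. Their poses are not given: they have to be found in the camera images.
- dispenser: Fixed white stand holding a tilted clear jar over a tray slide. Origin on the table below the jar's mouth; x axis level, from mouth to the jar's rear: the tray goes home to +x, vials come out to -x; z up. Base plate 405 x 180 mm, 6 mm thick, x -235 to +170 mm. Pedestal at x 111 to 151 mm, 116 mm high. The jar's clamp (radius 50 mm, rear end) reaches 240 mm above the table.
- rails (a point): Middle between the tray's two guide rails, on the base plate's top, 98 mm from the dispenser's origin to -x; axes as the dispenser's. Rails 40 mm long (x), 26 mm high, rubber-faced inner sides at y = +-77 mm.
- jar: Clear plastic jar, tilted, open neck low. Origin: centre of its rear end, 187 mm above the table; z axis along the jar out of the mouth, 38 degrees below level; y level, across it. Length 160 mm: body 43 mm in outer radius up to z = 85 mm, cone to the neck, radius 23 mm from z = 130 mm. Wall 3 mm. A rubber clamp at the rear lets it sway sideways by up to 7 degrees (13 mm at the shoulder, where 8 mm takes 9 N) and spring back.
- jar_shoulder (a point): Point on the jar's axis inside its cone, 112 mm from its rear end, 118 mm above the table; outer radius there 31 mm: a good place to tap, from either side. A slow push does nothing; each brisk tap (0.2 to 0.35 m/s, pushing the side some 8 mm and drawing back at once) shakes the vials on a little; 2 to 10 taps free them. The jar cracks above 100 N.
- jar_mouth (a point): Centre of the jar's mouth, 88 mm above the table; z axis out of the mouth along the jar. The mouth's lowest edge is 70 mm above the table.
- tray: Loose grey open tray, 160 (x) x 150 (y) x 38 mm high, walls 4 mm, about 0.25 kg, on the base plate between the rails, 2 mm clear on each side. Origin: centre of its underside, 6 mm above the table; axes as the dispenser's. Starts pulled out 60 to 95 mm to -x. Fully home its rear wall touches a stop and its origin is 49 mm from the dispenser's to -x. Slides at 2 to 3 N.
- tray_front (a point): Centre of the outer face of the tray's front (-x) wall, half way up, 25 mm above the table. Push here along the dispenser's +x; within 15 mm of it the tray slides freely; pushed some 35 mm or more to one side it cocks and jams between the rubber-faced rails, and comes free when drawn or pushed at its middle.
- vial1: Loose screw-capped plastic vial, a cylinder 22 mm in diameter and 62 mm long, 30 g; at the start the rear one of the two, jammed side by side inside the jar's cone before the neck. Origin at its centre, z along its length. Lying in the tray its origin is 21 mm above the table (up to 45 mm if it leans or lies on the other).
- vial2: Loose screw-capped plastic vial, a cylinder 22 mm in diameter and 62 mm long, 30 g; at the start the front one of the two, jammed side by side inside the jar's cone before the neck. Origin at its centre, z along its length. Lying in the tray its origin is 21 mm above the table (up to 45 mm if it leans or lies on the other).
- sanitiser: Bystander: pump bottle, 66 mm in diameter, 189 mm tall, spout 39 mm out to its -x. Origin under its centre. It stands close beside the jar, on one side or the other.
- cream_tub: Bystander: white tub, 72 mm in diameter, 46 mm tall, beside the jar on the side where the sanitiser is not. Origin under its centre.
- paste_tube: Bystander: white tube standing on its cap, 48 mm wide, 154 mm tall, beside the tray's slide on the dispenser's -y side. Origin under its centre.
- electrode_case: Bystander: black case, 120 x 80 x 34 mm, beside the tray's slide on the dispenser's +y side. Origin under its centre.
- tape_roll: Bystander: roll of tape lying flat, 84 mm in diameter, 25 mm tall, behind the jar. Origin under its centre.
- pen_cup: Bystander: steel cup with pens, 76 mm in diameter, 95 mm tall, pens to 155 mm, behind the jar. Origin under its centre.
Not all that is in view belongs to the job. What is shaped like the tray but red or yellow is not meant.

How it is judged:
By the outcome, as a careful person would: the job done as asked, in the order asked, and still so for the second after the job is handed in, with the robot touching nothing.
It also fails if it takes over 48 s, if anything falls off the work surface, if the arm or the gripper's body presses on something with over 40 N, if the wrist force passes 120 N, or if a joint passes its speed limit or range.

ROBOT

A 6-joint arm with a two-finger parallel gripper is mounted at the origin on the work surface. World frame = base frame: x ahead of the robot, y to its left, z up, the work surface at z = 0. Lengths are in m, angles in rad, forces in N, time in s.
With the tool pointing down it reaches from about 0.3 to 0.875 m from the base axis. Payload 6.4 kg.
Tool frame: the origin (TCP) lies at the centre of the arm's flange, where the gripper is bolted on; the fingertips stand 173 mm ahead of it and the grasp point (between the pads) lies 155 mm ahead of it; z points along the fingers, x is the direction in which the jaws open and shut, and the axes are right-handed (so a half turn about z gives the same grasp; the last joint's range is limited). The gripper opens to 85 mm and grips with 20 to 120 N. Pads are 22 mm wide; open, the fingers measure 114 mm over their backs; the gripper's body (76 mm by 85 mm) begins 54 mm behind the grasp point. The pads swing forward as they close: fully open they stand 13 mm farther back than shut.
Start: joints at [-1.395, 0.181, 1.607, -0, 1.354, -0.206], TCP at [0.214, -0.534, 0.405] pointing down, gripper open.
Joint ranges: [-2.99, 2.99], [-0.89, 2.07], [0.3, 2.58], [-1.14, 4.28], [0, 2.63], [-3.12, 3.12]. Speed limits (rad/s): [2.57, 2.57, 3.01, 3.14, 3.14, 3.14].

INTERFACE

Orientations are given as a unit quaternion [w, x, y, z].
In Python, from bench import ctrl gives the robot as it stands. The module is installed in compiled form; this text tells all that it offers.
- The arm moves only by the tool move_arm, never from a script. Its argument "moves" is a list of rows, each an object of numbers: "gripper": the opening in per cent of the stroke, from 0 (shut) to 100 (fully open); "x", "y", "z": the shift along the tool's x, y, z in cm; "roll": the turn about the tool's z in degrees. In form: [{"gripper": .., "x": .., "y": .., "z": .., "roll": ..}, ...]. A call has 1 to 5 rows; each row shifts and turns the commanded pose from where the row before left it, along the tool's axes as they then stand; what a row does not reach is not made up. A row lasts 1/8 s, in which the tool goes at most 62.5 mm and 10.7 degrees, less where a joint would pass 70% of its speed; a pose out of reach is approached as far as the arm can. A call is refused whole if a number of a shift passes 6.25 or a number of a turn 10.7, either way. A call with a gripper value outside its range is refused whole. The fingers move at their own pace and stop on an object; the grip force is fixed at half the most. Time passes only in rows, so rows that do not move let the fingers close. It gives the time, the measured TCP pose, the force and the opening at its end, in the units of the state.
- ctrl.get_obs(): the state, without advancing time (a new reading comes with each control period).
- ctrl.camera(name): name is "scene" or "top"; returns a dict with "img" (400x640x3 uint8, red, green, blue), "fx", "fy", "cx", "cy" (pixels), "D" ([k1, k2, p1, p2, k3] as OpenCV has them; the pictures are not rectified), "world_from_camera" (4x4, takes a point from camera to world coordinates). Camera axes: x right, y up, looking along -z (the intrinsics and any distortion apply to the point x, -y, -z); pixel columns grow to the right and rows downward; lengths in m; the calibration is good to about 2 mm. A picture is of the moment at which its call begins. There is no depth.
- ctrl.hand_in(): hands the job in, once; it reports no verdict.
The state is a dict: "time_s": time; "q": joint angles; "dq": joint speeds; "joint_efforts": joint torques, N m; "eef_pos": TCP position; "eef_rot": TCP orientation; "wrist_force": force on the tool from outside, world axes, zero at the start; "torque": the same for the moment, N m; "opening": opening from 0.0 (shut) to 1.0 (fully open).
Only numpy, scipy, OpenCV 4.12 (cv2) and the standard library are available. Lean on these libraries where they do the work, as an engineer would, in place of code of your own. Each camera call takes 0.05 s, during which the arm holds its last target. There are 200 camera calls.

## Working session

There is one attempt and no reset: what is moved stays moved. The work goes in short steps, Python scripts to look and compute and a tool call to move; the robot and the scene stay as the last step left them, time stands still between calls to the robot, and variables do not carry over. Pictures are saved under pics/ and viewed, about 8 in all and at most 12, crops included, and the job is handed in when it is done.

Besides the shell and the picture viewer there is one more tool, called after "Call:" as name(argument=value, ...), one argument or row to a line, values as JSON. move_arm: Moves the arm, as the interface text tells. Its arguments: {"type":"object","properties":{"moves":{"type":"array","items":{"type":"object","properties":{"gripper":{"type":"number"},"x":{"type":"number"},"y":{"type":"number"},"z":{"type":"number"},"roll":{"type":"number"}}}}},"required":["moves"]}

```bash
mkdir -p pics
cat > h.py <<'E'
import numpy as np, cv2
from bench import ctrl
def snap(n,tag):
    c=ctrl.camera(n); cv2.imwrite(f'pics/{tag}.png',c['img'][:,:,::-1]); 
    np.save(f'pics/{tag}.npy',c,allow_pickle=True); return c
def load(tag): return np.load(f'pics/{tag}.npy',allow_pickle=True).item()
def ray(c,u,v):
    K=np.array([[c['fx'],0,c['cx']],[0,c['fy'],c['cy']],[0,0,1.]])
    p=cv2.undistortPoints(np.array([[[u,v]]],float),K,np.array(c['D'],float))[0,0]
    T=np.array(c['world_from_camera']); return T[:3,3],T[:3,:3]@np.array([p[0],-p[1],-1])
def onz(c,u,v,z):
    o,d=ray(c,u,v); return o+d*(z-o[2])/d[2]
def proj(c,P):
    K=np.array([[c['fx'],0,c['cx']],[0,c['fy'],c['cy']],[0,0,1.]])
    T=np.array(c['world_from_camera']); p=T[:3,:3].T@(np.array(P)-T[:3,3]); p=p*[1,-1,-1]
    return cv2.projectPoints(p.reshape(1,1,3),np.zeros(3),np.zeros(3),K,np.array(c['D'],float))[0].ravel()
def tri(c1,p1,c2,p2):
    o,d=ray(c1,*p1); q,e=ray(c2,*p2)
    s=np.linalg.lstsq(np.c_[d,-e],q-o,rcond=None)[0]; a,b=o+d*s[0],q+e*s[1]
    return (a+b)/2,np.linalg.norm(a-b)
E
python3 - <<'E'
from h import *
for n in('scene','top'):
    c=snap(n,n+'0'); print(n,c['fx'],np.round(c['world_from_camera'],3).tolist())
o=ctrl.get_obs();print({k:np.round(v,3) for k,v in o.items()})
E
```

```text
scene 486.57080686727215 [[0.214, -0.553, 0.805, 1.642], [0.977, 0.117, -0.179, -0.326], [0.005, 0.825, 0.565, 0.908], [0.0, 0.0, 0.0, 1.0]]
top 454.19988142650885 [[0.018, 0.989, -0.15, 0.343], [-1.0, 0.02, 0.01, -0.053], [0.013, 0.15, 0.989, 1.57], [0.0, 0.0, 0.0, 1.0]]
{'time_s': np.float64(0.1), 'q': array([-1.395,  0.181,  1.608,  0.   ,  1.354, -0.206]), 'dq': array([-0.001, -0.001, -0.004, -0.   , -0.   , -0.   ]), 'joint_efforts': array([ 0.0000e+00, -4.4588e+01, -3.5224e+01, -0.0000e+00,  4.0000e-03,
       -0.0000e+00]), 'eef_pos': array([ 0.214, -0.533,  0.404]), 'eef_rot': array([-0.001,  0.828, -0.56 , -0.001]), 'wrist_force': array([-0.209, -0.853, -0.117]), 'torque': array([-0.011,  0.022, -0.022]), 'opening': np.float64(0.999)}
```

View pics/scene0.png

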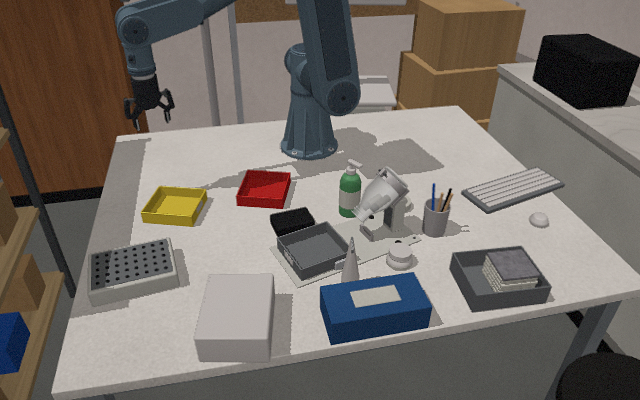

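View pics/top0.png

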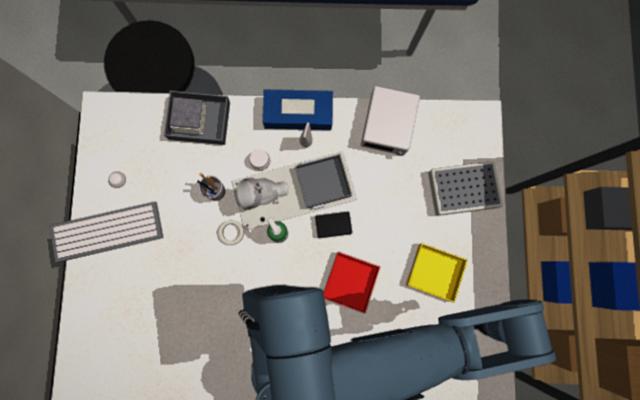

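The target is the grey tray on the dispenser plate, top (322,181) and scene (312,250). It could be confused with the dark tray holding a block at top (197,117), the red tray at (351,282) and the yellow tray at (436,272). I'll check it in a close crop.

Run:
```python
from h import *
t=load('top0')['img'][130:260,200:370,::-1]; s=load('scene0')['img'][150:290,260:480,::-1]
a=cv2.resize(t,None,fx=4,fy=4,interpolation=cv2.INTER_CUBIC)
cv2.imwrite('pics/ct.png',a)
cv2.imwrite('pics/cs.png',cv2.resize(s,None,fx=3.6,fy=3.6,interpolation=cv2.INTER_CUBIC))
```

```text
(no output)
```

View pics/ct.png

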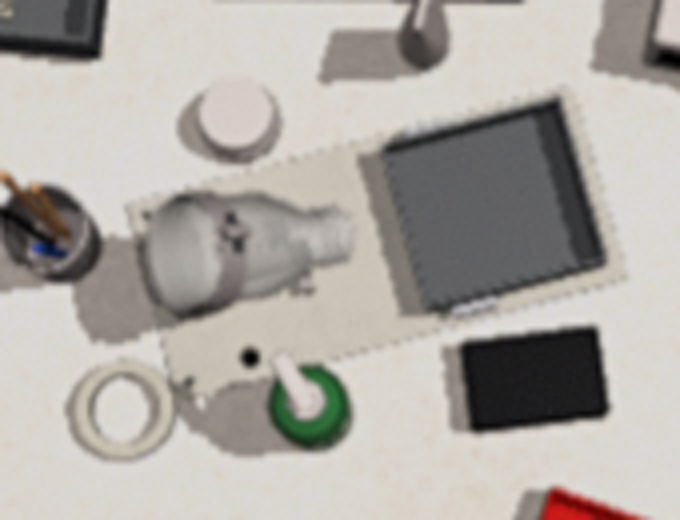

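View pics/cs.png

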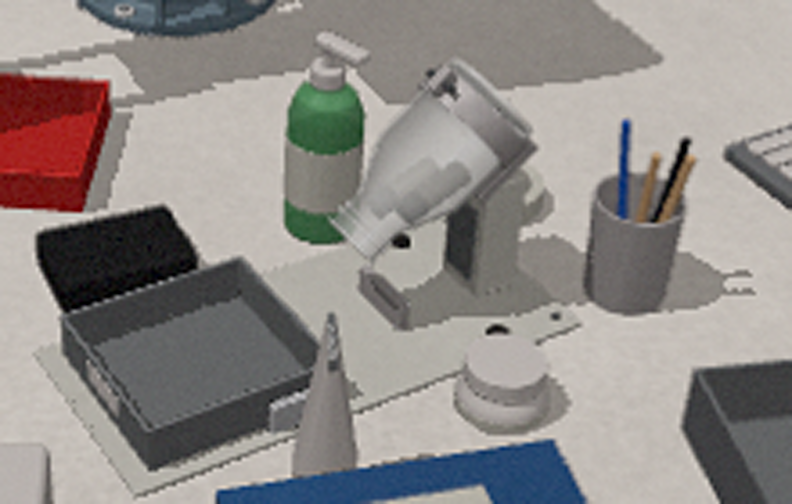

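Run:
```python
from h import *
t=load('top0'); s=load('scene0')
T=lambda u,v:(200+u/4-.4,130+v/4-.4); S=lambda u,v:(260+u/3.6-.4,150+v/3.6-.4)
print('plate',[np.round(onz(t,*T(*p),.006)[:2],4).tolist() for p in((570,88),(625,275),(128,205),(185,400))])
print('plateS',[np.round(onz(s,*S(*p),.006)[:2],4).tolist() for p in((35,352),(140,494),(580,322))])
n=['f-','f+','r+','r-'];a=[(560,98),(607,262),(430,312),(386,150)];b=[(152,434),(62,313),(240,259),(322,369)]
R=[]
for k,p,q in zip(n,a,b):
    X,e=tri(t,T(*p),s,S(*q)); X2=onz(t,*T(*p),.044);R.append(X2); print(k,X.round(4),e.round(4),X2.round(4))
R=np.array(R); print('tray c',R.mean(0)); d=(R[2]+R[3]-R[0]-R[1])/2; print(np.linalg.norm(d),np.degrees(np.arctan2(d[1],d[0]))); d=(R[1]+R[2]-R[0]-R[3])/2;print(np.linalg.norm(d),np.degrees(np.arctan2(d[1],d[0]))-90)
X,e=tri(t,T(335,235),s,S(357,240)); print('mouth',X,e)
for k,p,z in(('tub',(238,112),.046),('san',(310,405),.17),('cup',(50,230),.095),('tube',(422,50),.0)): print(k,onz(t,*T(*p),z).round(3))
print('case',[onz(t,*T(*p),.034).round(3) for p in((462,345),(597,327),(607,412),(472,430))])
print('tubeS',onz(s,*S(325,475),0), 'cableguard')
```

```text
plate [[0.748, -0.183], [0.5817, -0.2321], [0.6348, 0.2024], [0.4655, 0.1462]]
plateS [[0.5815, -0.2326], [0.7522, -0.1798], [0.6368, 0.2035]]
f- [ 0.7301 -0.1689  0.0421] 0.0051 [ 0.7291 -0.1712  0.044 ]
f+ [ 0.5866 -0.2111  0.0462] 0.0021 [ 0.5868 -0.2124  0.044 ]
r+ [ 0.5418 -0.0603  0.0413] 0.0049 [ 0.5409 -0.0626  0.044 ]
r- [ 0.6815 -0.0243  0.0359] 0.0045 [ 0.6802 -0.0223  0.044 ]
tray c [ 0.63425118 -0.1171257   0.044     ]
0.15669880828611227 107.59597598770132
0.14660879269807342 -253.8642287584056
mouth [0.59822816 0.01964034 0.08936583] 0.004758395506635555
tub [0.71  0.105 0.046]
san [0.451 0.029 0.17 ]
cup [0.596 0.251 0.095]
tube [ 0.781 -0.051  0.   ]
case [array([ 0.514, -0.09 ,  0.034]), array([ 0.532, -0.205,  0.034]), array([ 0.46 , -0.214,  0.034]), array([ 0.443, -0.1  ,  0.034])]
tubeS [ 0.7555918  -0.04309744  0.        ] cableguard
```

Run:
```python
from h import *
t=load('top0')
O=np.array([.598,.018]);ex=np.array([-.286,.958]);ey=np.array([-.958,-.286])
for z in(.08,.12,):
  for p in((363,147),(411,155),(366,88),(408,153)):
    w=onz(t,*p,z)[:2]; print(z,p,w.round(3),((w-O)@ex).round(3),((w-O)@ey).round(3))
```

```text
0.08 (363, 147) [ 0.746 -0.247] -0.296 -0.066
0.08 (411, 155) [ 0.722 -0.409] -0.444 0.004
0.08 (366, 88) [ 0.955 -0.257] -0.366 -0.263
0.08 (408, 153) [ 0.728 -0.399] -0.437 -0.006
0.12 (363, 147) [ 0.735 -0.242] -0.288 -0.057
0.12 (411, 155) [ 0.712 -0.399] -0.432 0.011
0.12 (366, 88) [ 0.939 -0.252] -0.356 -0.249
0.12 (408, 153) [ 0.718 -0.39 ] -0.425 0.002
```

Call:
move_arm(
  moves=[
    {"gripper":0,"roll":-10.6},
    {"gripper":0,"roll":-10.6},
    {"gripper":0,"roll":-10.6},
    {"gripper":0,"roll":-10.6},
    {"gripper":0,"roll":-10.6},
  ],
)

```text
validation failed for argument at $.mo...
```

Call:
move_arm(
  moves=[
    {"gripper":0,"roll":-10.6},
    {"gripper":0,"roll":-10.6},
    {"gripper":0,"roll":-10.6},
    {"gripper":0},
  ],
)

```text
validation failed for argument at $.mo...
```

Call:
move_arm(
  moves=[
    {"gripper":0,"x":0,"y":0,"z":0,"roll":-10.6},
    {"gripper":0,"x":0,"y":0,"z":0,"roll":-10.6},
    {"gripper":0,"x":0,"y":0,"z":0,"roll":-10.6},
    {"gripper":0,"x":0,"y":0,"z":0,"roll":-10.6},
    {"gripper":0,"x":0,"y":0,"z":0,"roll":-10.6},
  ],
)

```text
time_s: 0.72
eef_pos: [0.2142, -0.5334, 0.4041]
eef_rot: [-0.001, 0.992, -0.129, -0.0]
wrist_force: [0.3, -0.7, -0.5]
opening: 0.004
```

Call:
move_arm(
  moves=[
    {"gripper":0,"x":0,"y":0,"z":0,"roll":-10.6},
    {"gripper":0,"x":0,"y":0,"z":0,"roll":-10.6},
    {"gripper":0,"x":0,"y":0,"z":0,"roll":-10.5},
    {"gripper":0,"x":0,"y":0,"z":0,"roll":0},
  ],
)

```text
time_s: 1.23
eef_pos: [0.2142, -0.5335, 0.4042]
eef_rot: [-0.0, 0.99, 0.143, -0.0]
wrist_force: [-0.6, -0.2, -1.0]
opening: 0.004
```

Call:
move_arm(
  moves=[
    {"gripper":0,"x":5.5,"y":-1.8,"z":0,"roll":0},
    {"gripper":0,"x":5.5,"y":-1.8,"z":0,"roll":0},
    {"gripper":0,"x":5.5,"y":-1.8,"z":0,"roll":0},
    {"gripper":0,"x":5.5,"y":-1.8,"z":0,"roll":0},
    {"gripper":0,"x":5.5,"y":-1.8,"z":0,"roll":0},
  ],
)

```text
time_s: 1.85
eef_pos: [0.4535, -0.3676, 0.4046]
eef_rot: [0.0, 0.99, 0.142, 0.0]
wrist_force: [-0.0, -1.2, -0.1]
opening: 0.001
```

Call:
move_arm(
  moves=[
    {"gripper":0,"x":5.5,"y":-1.8,"z":0,"roll":0},
    {"gripper":0,"x":5.5,"y":-1.8,"z":0,"roll":0},
    {"gripper":0,"x":5.5,"y":-1.8,"z":0,"roll":0},
    {"gripper":0,"x":5.5,"y":-1.8,"z":0,"roll":0},
    {"gripper":0,"x":3,"y":-1,"z":0,"roll":0},
  ],
)

```text
time_s: 2.48
eef_pos: [0.6703, -0.2166, 0.404]
eef_rot: [-0.0, 0.99, 0.143, -0.0]
wrist_force: [-1.4, -0.6, 0.0]
opening: 0.0
```

```bash
cat >> h.py <<'E'
O=np.array([.598,.018]);ex=np.array([-.286,.958]);ey=np.array([-.958,-.286])
def disp():
    o=ctrl.get_obs(); p=o['eef_pos']; R=o['eef_rot']
    return 'ex %.4f ey %.4f z %.4f yaw %.2f F %s t %.2f'%((p[:2]-O)@ex,(p[:2]-O)@ey,p[2],np.degrees(2*np.arctan2(R[2],R[1])),np.round(o['wrist_force'],1),o['time_s'])
E
python3 -c "
from h import *
print(disp())"
```

```text
ex -0.2454 ey -0.0021 z 0.4040 yaw 16.44 F [-1.4 -0.6  0. ] t 2.48
```

Call:
move_arm(
  moves=[
    {"gripper":0,"x":-0.4,"y":0,"z":4.1,"roll":0},
    {"gripper":0,"x":0,"y":0,"z":4.1,"roll":0},
    {"gripper":0,"x":0,"y":0,"z":4.1,"roll":0},
    {"gripper":0,"x":0,"y":0,"z":4.1,"roll":0},
    {"gripper":0,"x":0,"y":0,"z":3.6,"roll":0},
  ],
)

```text
time_s: 3.1
eef_pos: [0.6641, -0.2199, 0.2025]
eef_rot: [-0.0, 0.99, 0.142, -0.001]
wrist_force: [0.2, -0.5, -0.3]
opening: 0.001
```

```bash
python3 -c "
from h import *
print(disp()); c=snap('scene','s1')
cv2.imwrite('pics/c1.png',cv2.resize(c['img'][130:310,220:440,::-1],None,fx=3.3,fy=3.3,interpolation=cv2.INTER_CUBIC))"
```

```text
ex -0.2468 ey 0.0047 z 0.2025 yaw 16.31 F [ 0.2 -0.5 -0.3] t 3.10
```

View pics/c1.png

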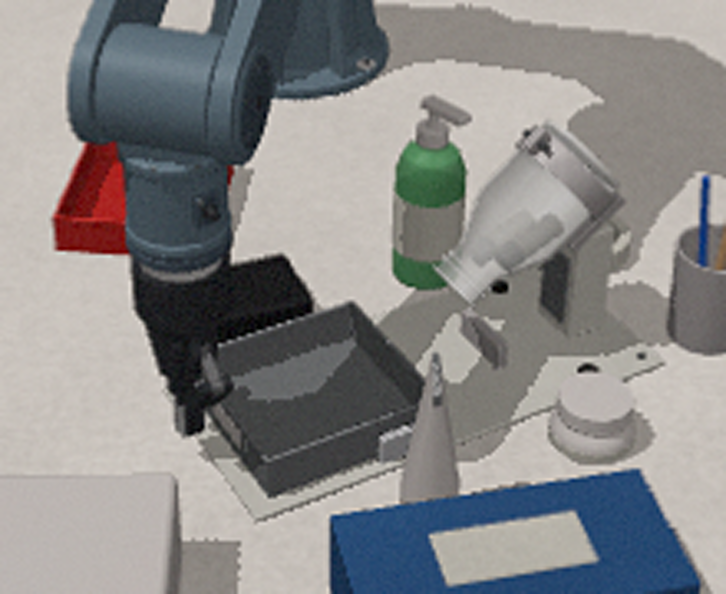

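Call:
move_arm(
  moves=[
    {"gripper":0,"x":0.2,"y":-1.0,"z":0.2,"roll":0},
    {"gripper":0,"x":0,"y":-1.5,"z":0,"roll":0},
    {"gripper":0,"x":0,"y":-1.5,"z":0,"roll":0},
    {"gripper":0,"x":0,"y":-1.5,"z":0,"roll":0},
    {"gripper":0,"x":0,"y":-1.5,"z":0,"roll":0},
  ],
)

```text
time_s: 3.78
eef_pos: [0.6467, -0.1517, 0.2041]
eef_rot: [0.001, 0.99, 0.144, 0.001]
wrist_force: [0.8, -2.4, 1.6]
opening: 0.001
```

Call:
move_arm(
  moves=[
    {"gripper":0,"x":0,"y":-1.0,"z":0,"roll":0},
    {"gripper":0,"x":0,"y":-1.0,"z":0,"roll":0},
    {"gripper":0,"x":0,"y":-0.6,"z":0,"roll":0},
    {"gripper":0,"x":0,"y":-0.3,"z":0,"roll":0},
  ],
)

```text
time_s: 4.28
eef_pos: [0.6381, -0.1244, 0.2026]
eef_rot: [-0.0, 0.99, 0.144, -0.0]
wrist_force: [0.6, -2.1, 1.2]
opening: -0.001
```

```bash
python3 -c "
from h import *
print(disp()); c=snap('top','t1')"
```

```text
ex -0.1479 ey 0.0023 z 0.2026 yaw 16.58 F [ 0.6 -2.1  1.2] t 4.28
```

Call:
move_arm(
  moves=[
    {"gripper":0,"x":0,"y":-0.4,"z":0,"roll":0},
    {"gripper":0,"x":0,"y":-0.3,"z":0,"roll":0},
  ],
)

```text
time_s: 4.58
eef_pos: [0.6361, -0.1179, 0.2025]
eef_rot: [-0.0, 0.99, 0.144, -0.0]
wrist_force: [0.4, -2.5, 1.2]
opening: 0.002
```

Call:
move_arm(
  moves=[
    {"gripper":0,"x":0,"y":-0.2,"z":0,"roll":0},
    {"gripper":0,"x":0,"y":-0.1,"z":0,"roll":0},
  ],
)

```text
time_s: 4.82
eef_pos: [0.6355, -0.1156, 0.2027]
eef_rot: [0.001, 0.99, 0.144, 0.0]
wrist_force: [2.4, -7.5, -1.1]
opening: -0.003
```

Call:
move_arm(
  moves=[
    {"gripper":0,"x":0,"y":-0.2,"z":0,"roll":0},
    {"gripper":0,"x":0,"y":0,"z":0,"roll":0},
  ],
)

```text
time_s: 5.08
eef_pos: [0.6353, -0.1151, 0.2033]
eef_rot: [0.002, 0.99, 0.144, 0.001]
wrist_force: [1.9, -11.0, -1.0]
opening: 0.002
```

Call:
move_arm(
  moves=[
    {"gripper":0,"x":0,"y":1.5,"z":0,"roll":0},
    {"gripper":0,"x":0,"y":2.5,"z":-3,"roll":0},
    {"gripper":0,"x":0,"y":1,"z":-6,"roll":0},
    {"gripper":0,"x":0,"y":0,"z":-6,"roll":0},
    {"gripper":0,"x":0,"y":0,"z":-3,"roll":0},
  ],
)

```text
time_s: 5.7
eef_pos: [0.6496, -0.1615, 0.3868]
eef_rot: [0.001, 0.99, 0.144, 0.002]
wrist_force: [0.1, -0.7, -1.3]
opening: -0.001
```

```bash
python3 -c "
from h import *
print(disp()); c=snap('scene','s2'); c2=snap('top','t2')
a=cv2.resize(c['img'][140:300,260:440,::-1],None,fx=3.4,fy=3.4,interpolation=cv2.INTER_CUBIC)
cv2.imwrite('pics/c2.png',a)"
```

```text
ex -0.1868 ey 0.0019 z 0.3868 yaw 16.57 F [ 0.1 -0.7 -1.3] t 5.70
```

View pics/c2.png

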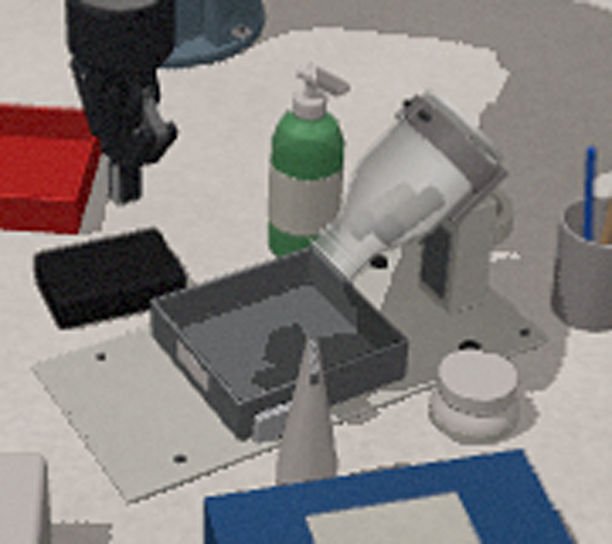

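Call:
move_arm(
  moves=[
    {"gripper":100,"x":3.0,"y":-5.4,"z":-0.5,"roll":0},
    {"gripper":100,"x":3.0,"y":-5.4,"z":-0.5,"roll":0},
    {"gripper":100,"x":3.0,"y":-5.4,"z":-0.5,"roll":0},
    {"gripper":100,"x":3.2,"y":-5.5,"z":-0.5,"roll":0},
    {"gripper":100,"x":0,"y":0,"z":0,"roll":0},
  ],
)

```text
time_s: 6.42
eef_pos: [0.7036, 0.0855, 0.4005]
eef_rot: [-0.001, 0.989, 0.147, -0.001]
wrist_force: [0.2, -0.2, 0.5]
opening: 0.998
```

```bash
python3 -c "
from h import *
print(disp()); c=snap('scene','s3'); c2=snap('top','t3')
S=lambda u,v:(260+u/3.4-.4,140+v/3.4-.4); s2=load('s2')
P=np.array([onz(s2,*S(*p),.044)[:2] for p in((152,297),(310,250),(408,345),(240,402))]); print('tray disp',((P-O)@ex).round(4),((P-O)@ey).round(4))
a=cv2.resize(c['img'][90:290,280:440,::-1],None,fx=2.9,fy=2.9,interpolation=cv2.INTER_CUBIC)
b=cv2.resize(c2['img'][110:250,200:300,::-1],None,fx=3,fy=4.143/1,interpolation=cv2.INTER_CUBIC)
b=cv2.resize(c2['img'][110:250,205:295,::-1],None,fx=3.6,fy=3.6,interpolation=cv2.INTER_CUBIC)
m=np.zeros((580,464+324,3),np.uint8); m[:580,:464]=a; m[:504,464:]=b; cv2.imwrite('pics/c3.png',m)"
```

```text
ex 0.0345 ey -0.1205 z 0.4005 yaw 16.95 F [ 0.2 -0.2  0.5] t 6.42
tray disp [-0.1266  0.0262  0.0271 -0.1278] [ 0.08    0.0728 -0.0761 -0.0702]
```

View pics/c3.png

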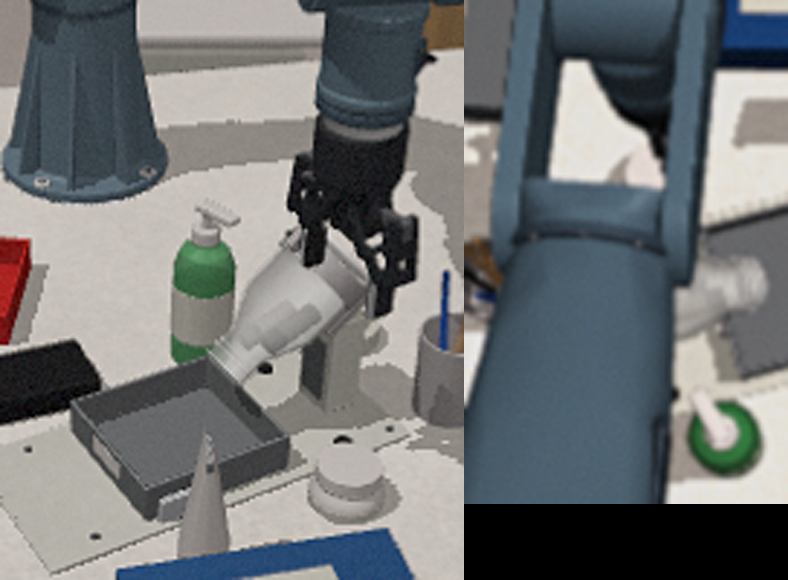

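```bash
python3 -c "
from h import *
c=load('s3'); p=ctrl.get_obs()['eef_pos']
x0,y0,w,h=370,120,70,90; k=8
im=cv2.resize(c['img'][y0:y0+h,x0:x0+w,::-1].copy(),None,fx=k,fy=k,interpolation=cv2.INTER_CUBIC)
im=cv2.convertScaleAbs(im,alpha=2.2)
def pt(dx,dy,z):
    q=p[:2]+dx*ex+dy*ey; u=proj(c,[*q,z]); return tuple(int(v) for v in ((u-[x0,y0]+.5)*k))
for dy,col in((.043,(255,0,0)),(.057,(0,255,0)),(.07,(0,0,255))):
  for dx in(-.011,.011):
    cv2.line(im,pt(dx,dy,p[2]-.10),pt(dx,dy,p[2]-.173),col,1)
  for d in (.10,.115,.13,.145,.16,.173): cv2.line(im,pt(-.011,dy,p[2]-d),pt(.011,dy,p[2]-d),col,1)
cv2.imwrite('pics/c4.png',im)"
```

```text
(no output)
```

View pics/c4.png

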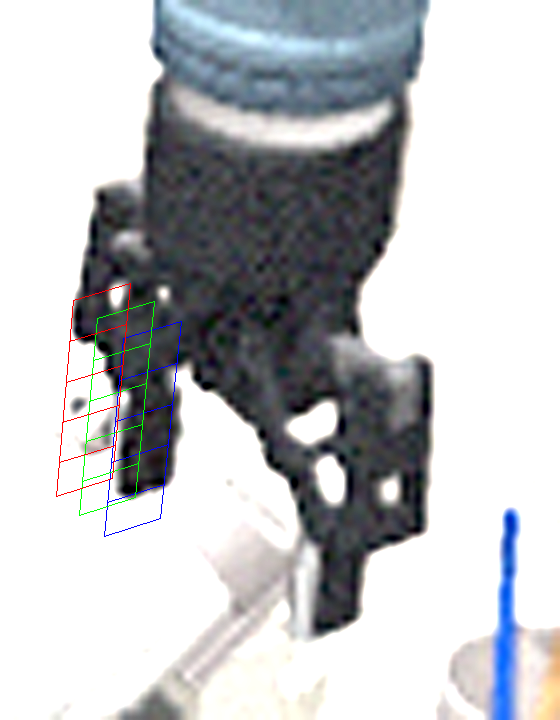

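Call:
move_arm(
  moves=[
    {"gripper":100,"x":0,"y":0,"z":0,"roll":8.3},
    {"gripper":100,"x":0,"y":0,"z":0,"roll":8.3},
    {"gripper":100,"x":0,"y":0,"z":0,"roll":8.3},
    {"gripper":100,"x":0,"y":0,"z":0,"roll":0},
  ],
)

```text
time_s: 7.02
eef_pos: [0.7036, 0.0783, 0.4014]
eef_rot: [0.0, 0.997, -0.073, -0.001]
wrist_force: [-0.1, 0.0, -0.2]
opening: 1.0
```

```bash
cat >> h.py <<'E'
def to(a,b,z):
    o=ctrl.get_obs(); p=o['eef_pos']; R=o['eef_rot']; y=2*np.arctan2(R[2],R[1])
    d=O+a*ex+b*ey-p[:2]; x=np.array([np.cos(y),np.sin(y)]); yy=np.array([np.sin(y),-np.cos(y)])
    return 'cm x %.2f y %.2f z %.2f'%(100*d@x,100*d@yy,100*(p[2]-z))
def unit():
    R=ctrl.get_obs()['eef_rot']; y=2*np.arctan2(R[2],R[1]); x=np.array([np.cos(y),np.sin(y)]); yy=np.array([np.sin(y),-np.cos(y)])
    return '1cm of +ey = x %.3f y %.3f'%(ey@x,ey@yy)
E
python3 -c "
from h import *
print(disp()); print(to(.014,-.115,.22)); print(unit())
t=load('top0')
for p in((265,128),(333,128)):
  for z in(0,.1):
    w=onz(t,*p,z)[:2]-O; print(p,z,(w@ex).round(3),(w@ey).round(3))"
```

```text
ex 0.0276 ey -0.1184 z 0.4014 yaw -8.39 F [-0.1  0.  -0.2] t 7.03
cm x 0.26 y 1.38 z 18.14
1cm of +ey = x -0.906 y 0.423
(265, 128) 0 0.005 -0.244
(265, 128) 0.1 0.005 -0.211
(333, 128) 0 -0.229 -0.179
(333, 128) 0.1 -0.214 -0.151
```

Call:
move_arm(
  moves=[
    {"gripper":100,"x":0.1,"y":0.7,"z":4,"roll":0},
    {"gripper":100,"x":0.1,"y":0.7,"z":4,"roll":0},
    {"gripper":100,"x":0,"y":0,"z":4,"roll":0},
    {"gripper":100,"x":0,"y":0,"z":3,"roll":0},
    {"gripper":100,"x":0,"y":0,"z":3,"roll":0},
  ],
)

```text
time_s: 7.65
eef_pos: [0.7033, 0.0649, 0.2208]
eef_rot: [0.0, 0.997, -0.072, -0.001]
wrist_force: [-0.3, 0.2, 1.0]
opening: 1.001
```

```bash
python3 -c "
from h import *
print(disp()); c=snap('scene','s4')
a=cv2.resize(c['img'][150:270,340:440,::-1],None,fx=5.5,fy=5,interpolation=cv2.INTER_CUBIC)
cv2.imwrite('pics/c5.png',cv2.convertScaleAbs(a,alpha=1.3))"
```

```text
ex 0.0148 ey -0.1143 z 0.2208 yaw -8.21 F [-0.3  0.2  1. ] t 7.65
```

View pics/c5.png

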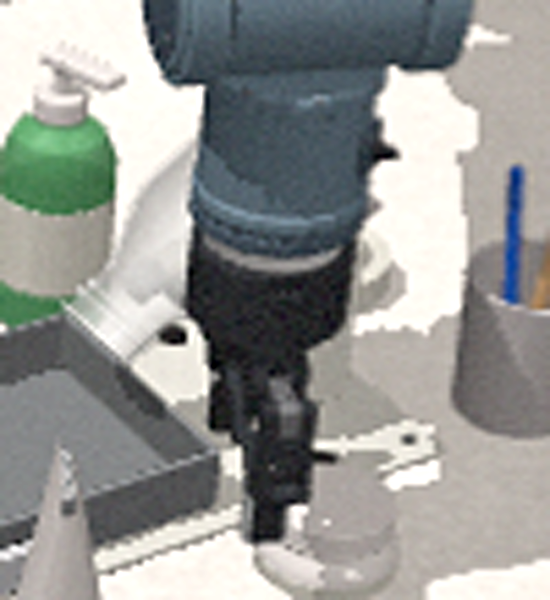

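Call:
move_arm(
  moves=[
    {"gripper":100,"x":-0.72,"y":0.34,"z":0,"roll":0},
    {"gripper":100,"x":-0.45,"y":0.21,"z":0,"roll":0},
    {"gripper":100,"x":0,"y":0,"z":0,"roll":0},
  ],
)

```text
time_s: 8.07
eef_pos: [0.6916, 0.0622, 0.2246]
eef_rot: [0.0, 0.997, -0.073, 0.001]
wrist_force: [-0.3, 0.3, 0.5]
opening: 1.0
```

Call:
move_arm(
  moves=[
    {"gripper":100,"x":-0.36,"y":0.17,"z":0,"roll":0},
    {"gripper":100,"x":0,"y":0,"z":0,"roll":0},
  ],
)

```text
time_s: 8.32
eef_pos: [0.6886, 0.061, 0.2241]
eef_rot: [0.0, 0.997, -0.073, 0.002]
wrist_force: [6.2, 0.1, -1.0]
opening: 1.003
```

Call:
move_arm(
  moves=[
    {"gripper":100,"x":-0.36,"y":0.17,"z":0,"roll":0},
    {"gripper":100,"x":0,"y":0,"z":0,"roll":0},
  ],
)

```text
time_s: 8.57
eef_pos: [0.6859, 0.0596, 0.2246]
eef_rot: [0.0, 0.997, -0.073, 0.005]
wrist_force: [13.2, -1.1, -3.8]
opening: 0.997
```

Call:
move_arm(
  moves=[
    {"gripper":100,"x":1.5,"y":-0.7,"z":0,"roll":0},
    {"gripper":100,"x":0.5,"y":1.1,"z":0,"roll":0},
    {"gripper":100,"x":0,"y":0,"z":0,"roll":0},
  ],
)

```text
time_s: 8.95
eef_pos: [0.7029, 0.0521, 0.2226]
eef_rot: [0.0, 0.997, -0.073, -0.0]
wrist_force: [-0.7, 0.5, -1.2]
opening: 1.002
```

```bash
python3 -c "
from h import *
print(disp()); print(to(.003,-.117,.22)); print(unit())"
```

```text
ex 0.0027 ey -0.1102 z 0.2226 yaw -8.38 F [-0.7  0.5 -1.2] t 8.95
cm x 0.60 y -0.31 z 0.26
1cm of +ey = x -0.906 y 0.423
```

Call:
move_arm(
  moves=[
    {"gripper":100,"x":0.6,"y":-0.3,"z":0,"roll":0},
    {"gripper":100,"x":0,"y":0,"z":0,"roll":0},
    {"gripper":100,"x":-2.6,"y":1.2,"z":0,"roll":0},
  ],
)

```text
time_s: 9.32
eef_pos: [0.6829, 0.0476, 0.223]
eef_rot: [0.0, 0.997, -0.072, 0.002]
wrist_force: [13.8, -6.1, -6.0]
opening: 1.0
```

Call:
move_arm(
  moves=[
    {"gripper":100,"x":2.6,"y":-1.2,"z":0,"roll":0},
    {"gripper":100,"x":0,"y":0,"z":0,"roll":0},
  ],
)

```text
time_s: 9.57
eef_pos: [0.7101, 0.0558, 0.223]
eef_rot: [-0.0, 0.997, -0.072, 0.001]
wrist_force: [-0.5, -0.5, 0.4]
opening: 0.998
```

```bash
cat >> h.py <<'E'
def look(tag):
    c=snap('scene',tag); print(disp()); a=load('s2')
    d=np.abs(c['img'].astype(int)-a['img']).sum(2)
    # jar mouth/neck region and tray region of scene view
    print('neck change',d[185:225,352:385].mean().round(1),'tray change',d[215:262,305:375].mean().round(1))
    return c
E
python3 -c "
from h import *
look('s5')"
```

```text
ex 0.0042 ey -0.1177 z 0.2227 yaw -8.29 F [ 0.3 -0.6 -0.3] t 9.62
neck change 123.5 tray change 27.8
```

Call:
move_arm(
  moves=[
    {"gripper":100,"x":-2.8,"y":1.3,"z":0,"roll":0},
    {"gripper":100,"x":2.8,"y":-1.3,"z":0,"roll":0},
    {"gripper":100,"x":0,"y":0,"z":0,"roll":0},
    {"gripper":100,"x":-2.8,"y":1.3,"z":0,"roll":0},
    {"gripper":100,"x":2.8,"y":-1.3,"z":0,"roll":0},
  ],
)

```text
time_s: 10.25
eef_pos: [0.7059, 0.0545, 0.2207]
eef_rot: [0.0, 0.997, -0.073, -0.003]
wrist_force: [1.7, -0.0, -0.2]
opening: 1.0
```

```bash
python3 -c "
from h import *
c=look('s6'); a=load('s4')['img'][150:270,300:400,::-1]; b=c['img'][150:270,300:400,::-1]
cv2.imwrite('pics/c6.png',cv2.resize(np.hstack([a,b]),None,fx=4,fy=4,interpolation=cv2.INTER_CUBIC))"
```

```text
ex 0.0040 ey -0.1183 z 0.2226 yaw -8.37 F [-1.5 -0.   1.6] t 10.30
neck change 127.8 tray change 36.8
```

View pics/c6.png

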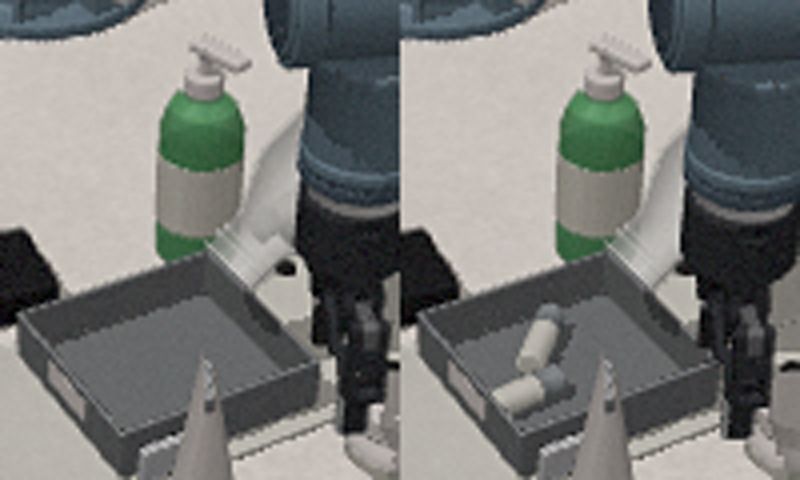

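Both vials are lying in the tray, at crop (538,340) and (528,388), after three taps. I'll retreat straight up.

Call:
move_arm(
  moves=[
    {"gripper":100,"x":0.5,"y":-0.2,"z":-1,"roll":0},
    {"gripper":100,"x":0,"y":0,"z":-5,"roll":0},
    {"gripper":100,"x":0,"y":0,"z":-6,"roll":0},
    {"gripper":100,"x":0,"y":0,"z":-6,"roll":0},
    {"gripper":100,"x":0,"y":0,"z":-3,"roll":0},
  ],
)

```text
time_s: 10.92
eef_pos: [0.7144, 0.0568, 0.4386]
eef_rot: [0.0, 0.997, -0.072, 0.003]
wrist_force: [0.7, -0.6, -0.1]
opening: 1.004
```

Call:
move_arm(
  moves=[
    {"gripper":100,"x":0,"y":0,"z":0,"roll":0},
    {"gripper":100,"x":0,"y":0,"z":0,"roll":0},
    {"gripper":100,"x":0,"y":0,"z":0,"roll":0},
    {"gripper":100,"x":0,"y":0,"z":0,"roll":0},
  ],
)

```text
time_s: 11.42
eef_pos: [0.7144, 0.0567, 0.4307]
eef_rot: [-0.0, 0.997, -0.073, -0.001]
wrist_force: [0.0, 0.6, 0.4]
opening: 1.001
```

```bash
python3 -c "
from h import *
c=look('s7')
cv2.imwrite('pics/c7.png',cv2.resize(c['img'][130:300,230:480,::-1],None,fx=3.2,fy=3.2,interpolation=cv2.INTER_CUBIC))"
```

```text
ex 0.0038 ey -0.1226 z 0.4311 yaw -8.33 F [0.2 0.1 0.6] t 11.47
neck change 38.4 tray change 34.2
```

View pics/c7.png

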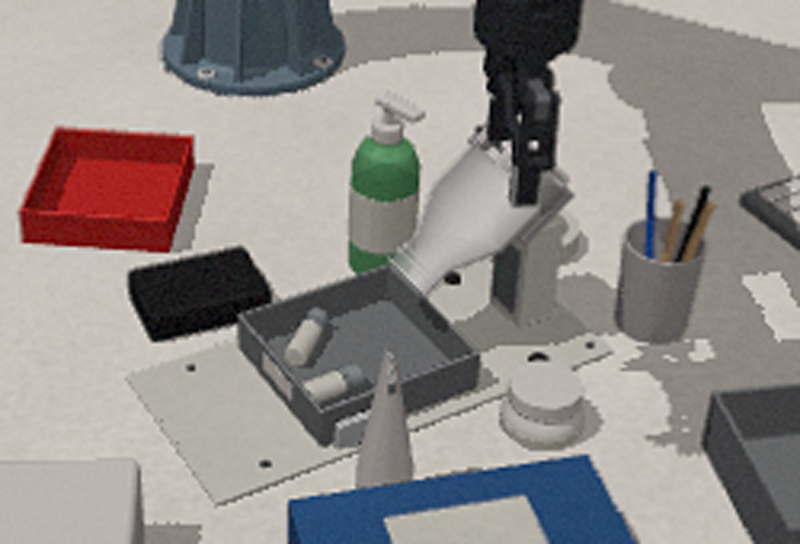

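```bash
python3 -c "
from bench import ctrl
print(ctrl.hand_in())"
```

```text
the job is handed in; nothing more can be done
None
```

The tray is fully home under the jar and both gel vials are lying in it. I handed the job in at about 11.5 s of the 48 s allowed.

- **Tray:** I pushed it at the middle of its front wall along the centre line until the force rose from about 2 N to 11 N at the stop. A camera check put its centre about 50 mm from the dispenser's origin, against the stated 49 mm, and it had not moved after the tapping.
- **Taps:** I tapped the jar's cone from the cream-tub side, three times at about 0.23–0.25 m/s. The highest force I read was 16 N; forces between readings were not visible. Before tapping, I pressed slowly to find the contact, which reached about 14 N.
- **Last picture:** The jar is empty with no crack visible, and the arm is raised clear with wrist force near zero. The sanitiser, cream tub, paste tube, electrode case and pen cup stand where they were. The tape roll was hidden in that view, but the arm stayed well away from it.
- **Disagreements:**
  - The gripper's knuckle stuck out about 70 mm from the tool axis by the contact point, rather than the 57 mm implied by the text. The finger's knuckle did the tapping, not the fingertip.
  - The jar felt stiffer there than stated: roughly 2.6 N/mm, against about 1.1 N/mm at the shoulder.

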